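# Bring up the microscope lamp: dimmer to idle, isolator on, dimmer to the set tab

## Robot

A 6-joint arm with a two-finger parallel gripper is mounted at the origin on the work surface. World frame = base frame: x ahead of the robot, y to its left, z up, the work surface at z = 0. Lengths are in m, angles in rad, forces in N, time in s.
With the tool pointing down it reaches from about 0.275 to 0.825 m from the base axis. Payload 4.9 kg.
Tool frame: the origin (TCP) lies at the very end of the fingers, on their centre line; the grasp point (between the pads) lies 19 mm behind it; z points along the fingers, y is the line along which they close (so a half turn about z gives the same grasp; the last joint's range is limited). The gripper opens to 85 mm and grips with 20 to 120 N. Pads are 22 mm wide; open, the fingers measure 114 mm over their backs; the gripper's body (76 mm by 85 mm) begins 54 mm behind the grasp point. The pads swing forward as they close: fully open they stand 13 mm farther back than shut.
Start: joints at [-1.358, 0.326, -0.193, 1.052, 0, 1.437], TCP at [0.187, -0.517, 0.231] pointing down, gripper open.
Joint ranges: [-2.65, 2.65], [-0.97, 1.79], [-1.3, 1.35], [-1.93, 2.1], [-1.47, 1.37], [-3.14, 3.14]. Speed limits (rad/s): [2.57, 2.57, 3.14, 3.14, 3.14, 3.14].

## Interface

Orientations are given as a unit quaternion [w, x, y, z].
In Python, from workcell import arm gives the robot as it stands. Calls block until the motion is done:
- arm.move_pose(position, orientation): joint-space move of the TCP to a pose.
- arm.move_l(position, orientation=None, v=0.15): straight line of the TCP; orientation=None keeps the orientation; v is the mean speed in m/s.
- arm.move_j(angles): joint-space move.
- arm.gripper_to(opening, force=None): opening from 0.0 (shut) to 1.0 (fully open); force is the grip in N (None keeps the last); returns when the fingers have stopped.
- arm.sleep(seconds).
- arm.inverse_kinematics(position, orientation): joint angles nearest the present ones, or None.
- arm.get_state(): the state.
- arm.camera(name): name is "scene" or "side" or "wrist"; returns a dict with "img" (420x560x3 uint8, red, green, blue), "depth" (420x560 float32, m along the optical axis (not along the pixel's ray), 0 where there is no reading), "fx", "fy", "cx", "cy" (pixels), "R" (3x3) and "t" (3): a world point X has camera coordinates R X + t. Camera axes: x right, y down, z forward; pixel columns grow to the right and rows downward; lengths in m; the calibration is good to about 2 mm. A picture is of the moment at which its call begins.
A pose or a line that the arm cannot do raises arm.Unreachable and nothing moves.
- arm.job_done(): hands the job in; it is judged then, once.
The state is a dict: "t": time; "joint_pos": joint angles; "joint_velocities": joint speeds; "effort": joint torques, N m; "eef_pos": TCP position; "tool_rot": TCP orientation; "contact_force": force on the tool from outside, world axes, zero at the start; "moment": the same for the moment, N m; "gripper_width": opening from 0.0 (shut) to 1.0 (fully open); "grasp_force": force on a finger pad.
Only numpy, scipy, OpenCV 4.12 (cv2) and the standard library are available. Lean on these libraries where they do the work, as an engineer would, in place of code of your own. Each camera call takes 0.05 s, during which the arm holds its last target. There are 200 camera calls.

## Task

Bring up the microscope lamp without shocking the bulb: while the isolator is still off, draw the dimmer lever fully home to its idle stop (leaning to the unit's front, towards the robot); then, with the lever left at idle, turn the isolator's bar handle clockwise fully over to its on stop; then swing the lever up and leave it in line with the small steel set tab on the drum beside it. Do not shift the set tab or the other things on the bench.

Things in the scene. Friction and masses are not known exactly. Their poses are not given: they have to be found in the camera images.
- isolator: Fixed grey switch box, 130 x 120 x 50 mm, tilted: its face slopes down to its front (-x, the robot's side), the face's outward normal leaning 35 deg from vertical towards -x. Origin: table level, under the face's centre, which is 81 mm up. x points front to back, z up. A carrying bow arches over it (see bow_mid), so the handle must be reached slantwise from the front, about square to the face.
- bow_mid (a point): Middle of the bow's cross bar above the isolator: steel bar 10 mm thick, 100 mm wide along y, 25 mm behind the face centre and 212 mm above the table; its legs go down behind the box.
- switch (a joint): Angle of the isolator's rotary handle: 0 = off stop, 1.2 rad = on stop; grows clockwise as seen looking squarely at the face. Stiff (0.12 N m), stays where it is left.
- switch_grip (a point): Point on the handle's axis at gripping height, 33 mm out from the face. z: outward normal of the face (turning axis); x: along the black bar grip to its nose with the white line; y: across it. Bar 60 mm long (x -26 to +34), 14 mm thick, reaching 15 to 45 mm out from the face, on a 52 mm disc. Nose points up the slope, 0.6 rad left of it when off, 0.6 rad right when on.
- dimmer: Fixed lamp dimmer unit: grey box 150 (x) x 110 (y) x 55 mm high with a bare metal drum (radius 55 mm, 90 mm wide, axis along y) half sunk in its top. Origin: table level under its centre; x from its front (robot's side) to its back, z up. Lever and set tab both turn about the drum's axis (along y, 55 mm above the origin).
- lever (a joint): Angle of the dimmer lever: 0 = idle stop, leaning 0.7 rad (40 deg) from upright towards the unit's front (-x); 0.7 = upright; 1.4 = full, leaning 40 deg to the back. About 0.3 N m of friction, stays where it is left.
- lever_grip (a point): Centre of the lever's black T-handle: a cylinder along y, 34 mm long, 24 mm thick, 115 mm from the hinge axis, on an 11 mm steel rod. z points out along the rod from the hinge, y along the hinge axis.
- set_tab (a joint): Angle of the small steel set tab on the drum, same zero and direction as the lever: equal values mean lever and tab are in line. Very stiff; not to be moved.
- set_tab_tip (a point): Outer end of the set tab: a dark steel tooth 8 mm thick and 16 mm wide, standing 27 mm out of the drum beside the lever (32 mm to its +y side), tip 82 mm from the hinge axis. z points outward from the hinge.
- oil_bottle: Bystander: loose amber dropper bottle, 32 mm wide, 75 mm tall, between the two units. Origin under its centre.
- phone: Bystander: loose black phone, 150 x 72 x 10 mm. Origin under its centre.
- slide_box: Bystander: loose slide box with white lid, 92 x 172 x 36 mm. Origin under its centre.
- beaker: Bystander: loose glass beaker, 72 mm wide, 90 mm tall. Origin under its centre.
- adapter: Bystander: loose black power adapter, 100 x 50 x 32 mm. Origin under its centre.
- dish_stack: Bystander: loose pile of culture dishes, 90 mm wide, 32 mm tall. Origin under its centre.
- tube_rack: Bystander: loose white rack of stoppered tubes, 70 x 200 x 95 mm. Origin under its centre.
Mind the look-alikes: they are no part of the job. Leave any red or turquoise look-alike of the dimmer alone.

How it is judged:
On the way, in this order (a step that is already met when the one before it is completed fails the run):
1. the lever is at its idle stop (within 0.07 rad) while the isolator is still off (value of joint lever below 0.07 rad and value of joint switch below 0.2 rad), for 0.2 s.
2. the isolator is on (within 0.12 rad of its stop) while the lever is still at idle (within 0.09 rad) (value of joint switch above 1.08 rad and value of joint lever below 0.09 rad), for 0.2 s.
At the end, for the whole second after the job is handed in: The isolator handle is on (within 0.12 rad of its on stop), the lever is in line with the set tab (within 0.09 rad, 5 deg), and both are at rest (value of joint switch above 1.08 rad and angle between the z axis of lever_grip and the z axis of set_tab_tip, either way round below 0.09 rad and velocity of joint lever between -0.05 and 0.05 rad/s and velocity of joint switch between -0.05 and 0.05 rad/s); the robot touches nothing.
It fails at once if the set tab is shifted by more than 5 mm (distance of set_tab_tip from where it was at the start of the episode above 0.005 m).
It fails at once if a bystander on the bench is pushed more than 25 mm or tipped over (distance of any of oil_bottle, phone, slide_box, beaker, adapter, dish_stack, tube_rack from where it was at the start of the episode above 0.025 m or angle between any of oil_bottle, phone, slide_box, beaker, adapter, dish_stack, tube_rack's own z axis and vertical above 0.5 rad).
It also fails if it takes over 64 s, if anything falls off the work surface, if the arm or the gripper's body presses on something with over 40 N, if the wrist force passes 120 N, or if a joint passes its speed limit or range.

## Working session

There is one attempt and no reset: what is moved stays moved. The work goes in short steps, each a Python script; the robot and the scene stay as the last script left them, time stands still between calls to the robot, and variables do not carry over. Pictures are saved under pics/ and viewed, at most 10 in all, crops included, and the job is handed in when it is done.

```bash
mkdir -p pics; ls; python3 - <<'E'
from workcell import arm
import cv2,numpy as np
for n in ["scene","side"]:
    c=arm.camera(n); cv2.imwrite(f"pics/{n}0.png",c["img"][:,:,::-1]); np.savez(f"{n}0.npz",**c)
    print(n,c["fx"],c["fy"],c["cx"],c["cy"],(-c["R"].T@c["t"]).round(3),c["R"].round(2).tolist())
print(arm.get_state())
E
```

```text
pics
scene 509.783295573129 509.783295573129 289.2136959795335 215.48341936143595 [ 1.655 -0.071  1.205] [[0.07, 1.0, -0.01], [0.69, -0.05, -0.72], [-0.72, 0.04, -0.69]]
side 383.886591222706 383.886591222706 278.20283365936893 215.3006959885462 [0.227 0.588 0.829] [[-0.87, -0.5, 0.01], [-0.37, 0.63, -0.69], [0.34, -0.6, -0.73]]
{'t': 0.1, 'joint_pos': array([-1.35818925e+00,  3.26877884e-01, -1.93479380e-01,  1.05201052e+00,
        9.00013155e-06,  1.43655870e+00]), 'joint_velocities': array([ 0.00099749, -0.00164717,  0.00285417,  0.00093008, -0.00062086,
        0.00055463]), 'effort': array([ 3.09685129e-04, -4.44239509e+01,  2.63038784e+01,  7.88907608e-03,
       -2.32313914e-04, -6.08340130e-06]), 'eef_pos': array([ 0.18684521, -0.51673387,  0.23057743]), 'tool_rot': array([-7.85300825e-04,  9.84999691e-01,  1.72554315e-01, -2.62840350e-05]), 'contact_force': array([-0.01166371,  0.07884504, -1.05685478]), 'moment': array([ 0.04458795, -0.03421464,  0.0117709 ]), 'grasp_force': 0.0, 'gripper_width': 1.0014801001120668}
```

View pics/scene0.png

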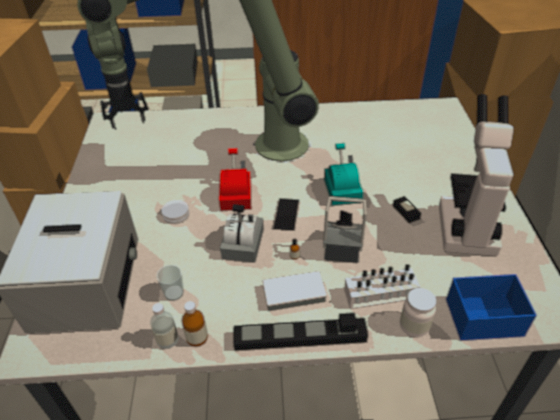

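View pics/side0.png

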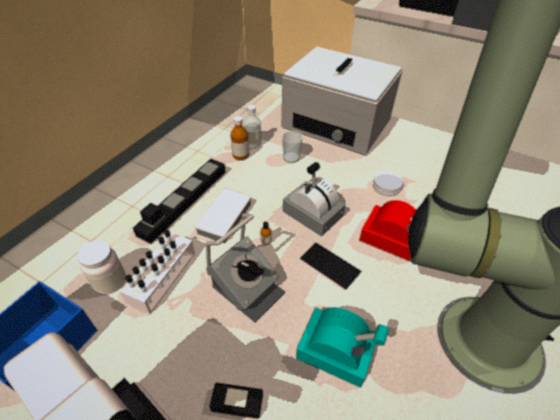

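The scene view shows the grey dimmer at about (242,235) and the isolator with its bow at (345,225). The red look-alike is at (235,187) and the turquoise one at (343,180). In the side view the dimmer is at (315,203) and the isolator at (245,275).

```bash
cat > h.py <<'E'
import numpy as np, cv2
def load(n): return dict(np.load(n))
def cloud(c):
    v,u=np.mgrid[:420,:560]; d=c["depth"]
    P=np.stack([(u-c["cx"])/c["fx"]*d,(v-c["cy"])/c["fy"]*d,d],-1)
    return (P-c["t"])@c["R"]
def ray(c,u,v):
    o=-c["R"].T@c["t"]; d=c["R"].T@np.array([(u-c["cx"])/c["fx"],(v-c["cy"])/c["fy"],1]); return o,d/np.linalg.norm(d)
def tri(rs):
    A=sum(np.eye(3)-np.outer(d,d) for o,d in rs); b=sum((np.eye(3)-np.outer(d,d))@o for o,d in rs); return np.linalg.solve(A,b)
E
python3 - <<'E'
from h import *
s=load("scene0.npz");d=load("side0.npz")
def crop(c,u,v,w,h,k): return cv2.resize(c["img"][v:v+h,u:u+w,::-1],(w*k,h*k),interpolation=cv2.INTER_CUBIC)
a=crop(s,205,190,80,75,5);b=crop(s,310,180,80,75,5);e=crop(d,275,155,80,75,5);f=crop(d,200,225,100,94,4)
f=cv2.resize(f,(400,375))
im=cv2.resize(np.vstack([np.hstack([a,b]),np.hstack([e,f])]),(800,600) if 0 else (800,750))
cv2.imwrite("pics/crop.png",cv2.resize(im,(640,600)))
for n,c in(("s",s),("d",d)):
    P=cloud(c)
    for u,v in ([(242,235),(345,225),(287,214),(295,250),(345,217),(175,212),(240,211)] if n=="s" else [(315,170),(248,268),(330,265),(265,235),(225,235),(388,184),(317,195)]): print(n,u,v,P[v,u].round(3))
E
```

```text
s 242 235 [ 0.573 -0.149  0.089]
s 345 225 [0.565 0.167 0.101]
s 287 214 [ 0.411 -0.002  0.013]
s 295 250 [0.607 0.01  0.046]
s 345 217 [0.544 0.169 0.114]
s 175 212 [ 0.398 -0.376  0.035]
s 240 211 [ 0.556 -0.149  0.173]
d 315 170 [ 0.529 -0.147  0.173]
d 248 268 [0.533 0.177 0.12 ]
d 330 265 [ 0.4   -0.002  0.011]
d 265 235 [0.586 0.02  0.043]
d 225 235 [0.578 0.188 0.218]
d 388 184 [ 0.369 -0.36   0.033]
d 317 195 [ 0.509 -0.129  0.107]
```

View pics/crop.png

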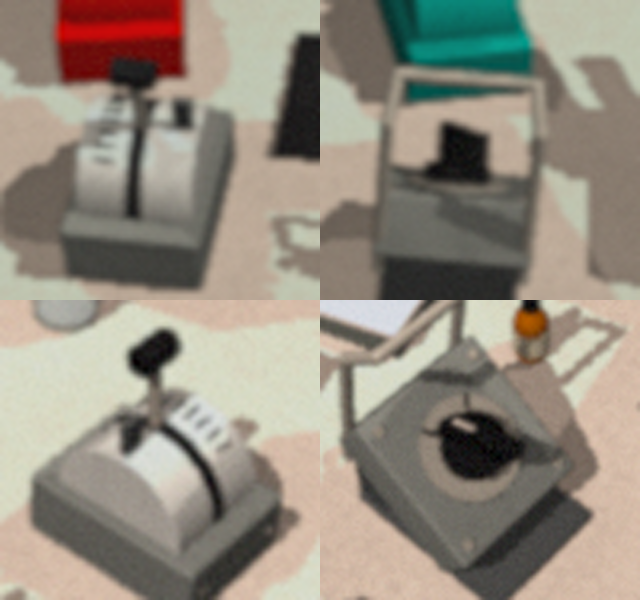

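The crops show the dimmer's T-handle near upright. The set tab is the dark tooth beside it on the +y side, at about scene (250,218) and side (308,189). The isolator handle's white line is at about side (246,263). Next I'll fit the geometry from the depth data.

```bash
python3 - <<'E'
from h import *
s=load("scene0.npz");d=load("side0.npz")
Ps=cloud(s).reshape(-1,3);Pd=cloud(d).reshape(-1,3)
# heights/noise on table
for P in(Ps,Pd):
    m=(abs(P[:,0]-.5)<.1)&(abs(P[:,1]+.3)<.04)&(P[:,2]<.03);print("table z",np.median(P[m,2]),P[m,2].std())
from scipy.optimize import least_squares
for n,P in(("s",Ps),("d",Pd)):
    m=(abs(P[:,0]-.55)<.12)&(abs(P[:,1]+.15)<.1)&(P[:,2]>.04);Q=P[m]
    top=Q[(Q[:,2]<.062)]
    r=cv2.minAreaRect(top[:,:2].astype(np.float32)*1000);print(n,"box minrect",r,len(top))
    dr=Q[(Q[:,2]>.07)&(Q[:,2]<.115)]
    def f(p):
        x0,y,z0=p; u=np.array([np.cos(y),np.sin(y)])
        return np.hypot((dr[:,:2]-[0,-.15])@u-x0,dr[:,2]-z0)-.055
    o=least_squares(f,[.55,0,.055],loss="soft_l1",f_scale=.003);print("drum",o.x,np.sqrt((o.fun**2).mean()),len(dr))
    h=Q[Q[:,2]>.15];print("handle",h.mean(0),h.min(0),h.max(0),len(h))
    # isolator face
    m=(abs(P[:,0]-.5)<.13)&(abs(P[:,1]-.17)<.09)&(P[:,2]>.035)&(P[:,2]<.14);Q=P[m]
    best=None;rng=np.random.default_rng(0)
    for _ in range(400):
        a=Q[rng.choice(len(Q),3,False)];nn=np.cross(a[1]-a[0],a[2]-a[0]);l=np.linalg.norm(nn)
        if l<1e-5: continue
        nn/=l; nn*=np.sign(nn[2]); 
        if not .7<nn[2]<.92: continue
        i=abs((Q-a[0])@nn)<.004
        if best is None or i.sum()>best.sum(): best=i
    if best is None: continue
    F=Q[best];c=F.mean(0);nn=np.linalg.svd(F-c)[2][2];nn*=np.sign(nn[2])
    print("face",c,nn,"tilt",np.degrees(np.arccos(nn[2])),"yaw",np.degrees(np.arctan2(-nn[1],-nn[0])),len(F))
    ex=np.cross([0,0,1],nn);ex/=np.linalg.norm(ex);ey=np.cross(nn,ex)
    q=np.c_[(F-c)@ex,(F-c)@ey].astype(np.float32)*1000
    r=cv2.minAreaRect(q);print("rect",r,"centre",c+ex*r[0][0]/1000+ey*r[0][1]/1000)
    H=P[(abs(P[:,0]-.55)<.13)&(abs(P[:,1]-.17)<.09)&(P[:,2]>.2)&(P[:,2]<.24)];
    if len(H): print("bow",H.mean(0),H.min(0),H.max(0),len(H)); 
E
```

```text
table z 0.0015077440510717212 0.2824251332542081
table z -0.00046902381378830427 0.0015698066314573076
s box minrect ((532.3629150390625, -151.19573974609375), (111.44487762451172, 151.62191772460938), 78.32971954345703) 480
drum [ 0.51488565 -0.22862071  0.05667797] 0.0061300891485783935 764
handle [ 0.54684359 -0.15372461  0.17609462] [ 0.52642502 -0.17246318  0.15066549] [ 0.55870983 -0.13671856  0.18604543] 100
face [0.61186961 0.14952803 0.10457154] [ 0.68679614 -0.1614671   0.70868854] tilt 44.87168896473424 yaw 166.76991439208646 339
rect ((4.747169494628906, -2.303133010864258), (117.67915344238281, 49.72430419921875), 0.6796851754188538) centre [0.61454494 0.15377566 0.10294663]
bow [0.58153073 0.16085796 0.21359057] [0.56074504 0.10011289 0.2001004 ] [0.61489992 0.21569157 0.22350434] 196
d box minrect ((525.0550537109375, -152.4877166748047), (110.95475006103516, 150.9214630126953), 78.24605560302734) 683
drum [ 0.51357967 -0.22016465  0.05306682] 0.008079809041414351 964
handle [ 0.53652462 -0.15149905  0.17340051] [ 0.52514474 -0.17509259  0.15029404] [ 0.55099081 -0.13600853  0.18251078] 123
face [0.55022628 0.16898924 0.08192866] [-0.56111436  0.11809994  0.81926984] tilt 34.98823108345593 yaw -11.885783490262712 2067
rect ((4.853366851806641, 6.173881530761719), (120.62857055664062, 145.20138549804688), 0.40956011414527893) centre [0.55417631 0.16319816 0.08546881]
bow [0.57370749 0.16488653 0.21340648] [0.55794078 0.10206552 0.20086924] [0.60496396 0.21322202 0.21895862] 255
```

```bash
cat >> h.py <<'E'
from scipy.spatial.transform import Rotation as Ro
def quat(z,y):
    z=z/np.linalg.norm(z);y=y-z*(y@z);y/=np.linalg.norm(y)
    q=Ro.from_matrix(np.c_[np.cross(y,z),y,z]).as_quat();return np.r_[q[3],q[:3]]
class Unit:
    def __init__(s,x,y,yaw):
        s.o=np.array([x,y,0.]);s.x=np.array([np.cos(yaw),np.sin(yaw),0]);s.y=np.array([-np.sin(yaw),np.cos(yaw),0]);s.z=np.array([0,0,1.])
DIM=Unit(.527,-.152,-.206); ISO=Unit(.552,.163,-.207)
def lever(a,r,tilt=None,flip=1,D=None):   # TCP pose, tcp at radius r, lever angle a
    D=D or DIM; t=a-.7; rod=D.x*np.sin(t)+D.z*np.cos(t)
    tt=t if tilt is None else tilt; zz=D.x*np.sin(tt)+D.z*np.cos(tt); 
    g=D.o+.055*D.z+.115*rod       # handle centre
    return g+(r-.115)*zz, quat(-zz,flip*D.x)
def sw(th,h,flip=1,I=None):   # TCP at height h out of face, handle angle th
    I=I or ISO; a=np.radians(35); n=-I.x*np.sin(a)+I.z*np.cos(a); up=I.x*np.cos(a)+I.z*np.sin(a)
    b=Ro.from_rotvec(n*(.6-th)).apply(up)
    return I.o+.081*I.z+h*n, quat(-n,flip*np.cross(n,b))
E
python3 - <<'E'
from h import *; from workcell import arm
for fl in(1,-1):
    for a in(0,.8,1.2):
        for tilt in(None,0): 
            q=arm.inverse_kinematics(*lever(a,.1,tilt,fl)); print("lev",fl,a,tilt,None if q is None else q.round(2))
    for th in(0,.6,1.2):
        for h in(.02,.2): q=arm.inverse_kinematics(*sw(th,h,fl)); print("sw",fl,th,h,None if q is None else q.round(2))
E
```

```text
lev 1 0 None [-0.6   0.04 -1.22 -0.36  0.25  1.26]
lev 1 0 0 [-0.45  0.29 -0.53  0.74  0.    1.33]
lev 1 0.8 None [-0.4   0.48 -0.17  1.02 -0.02  1.38]
lev 1 0.8 0 [-0.41  0.41 -0.28  0.88  0.    1.37]
lev 1 1.2 None [-0.36  0.91  0.46  1.62 -0.07  1.43]
lev 1 1.2 0 [-0.4   0.49 -0.18  0.9   0.    1.38]
sw 1 0 0.02 [ 0.32  0.29 -0.92 -0.18 -0.29 -0.15]
sw 1 0 0.2 [ 0.48 -0.11 -0.85  0.34 -0.37 -0.01]
sw 1 0.6 0.02 [ 0.32  0.29 -0.92 -0.18 -0.29  0.45]
sw 1 0.6 0.2 [ 0.48 -0.11 -0.85  0.34 -0.37  0.59]
sw 1 1.2 0.02 [ 0.32  0.29 -0.92 -0.18 -0.29  1.05]
sw 1 1.2 0.2 [ 0.48 -0.11 -0.85  0.34 -0.37  1.19]
lev -1 0 None [-0.6   0.04 -1.22 -0.36  0.25 -1.88]
lev -1 0 0 [-0.45  0.29 -0.53  0.74  0.   -1.81]
lev -1 0.8 None [-0.4   0.48 -0.17  1.02 -0.02 -1.76]
lev -1 0.8 0 [-0.41  0.41 -0.28  0.88  0.   -1.78]
lev -1 1.2 None [-0.36  0.91  0.46  1.62 -0.07 -1.71]
lev -1 1.2 0 [-0.4   0.49 -0.18  0.9   0.   -1.76]
sw -1 0 0.02 [ 0.32  0.29 -0.92 -0.18 -0.29  2.99]
sw -1 0 0.2 [ 0.48 -0.11 -0.85  0.34 -0.37  3.13]
sw -1 0.6 0.02 [ 0.32  0.29 -0.92 -0.18 -0.29 -2.69]
sw -1 0.6 0.2 [ 0.48 -0.11 -0.85  0.34 -0.37 -2.55]
sw -1 1.2 0.02 [ 0.32  0.29 -0.92 -0.18 -0.29 -2.09]
sw -1 1.2 0.2 [ 0.48 -0.11 -0.85  0.34 -0.37 -1.95]
```

```bash
python3 - <<'E'
from h import *; from workcell import arm
p=arm.get_state()["eef_pos"]; arm.move_l(p+[0,0,.1],v=.3)
P,q=sw(0.6,.2); arm.move_pose(P,q)
c=arm.camera("wrist"); np.savez("w_sw.npz",**c); a=c["img"]
print((-c["R"].T@c["t"]).round(3),c["R"].round(2).tolist(),P,c["fx"])
P,q=lever(.7,.26,0); arm.move_pose(P,q)
c=arm.camera("wrist"); np.savez("w_lv.npz",**c); b=c["img"]
print((-c["R"].T@c["t"]).round(3),c["R"].round(2).tolist(),P,arm.get_state()["t"])
cv2.imwrite("pics/w1.png",cv2.resize(np.hstack([a,b])[:,:,::-1],(800,300)))
E
```

```text
[0.293 0.218 0.313] [[0.21, 0.98, -0.0], [0.57, -0.12, 0.81], [0.79, -0.17, -0.59]] [0.43973367 0.18657684 0.24483041] 301.0109741792562
[ 0.544 -0.068  0.457] [[0.98, -0.2, -0.0], [-0.19, -0.93, 0.33], [-0.07, -0.32, -0.95]] [ 0.527 -0.152  0.315] 4.7
```

View pics/w1.png

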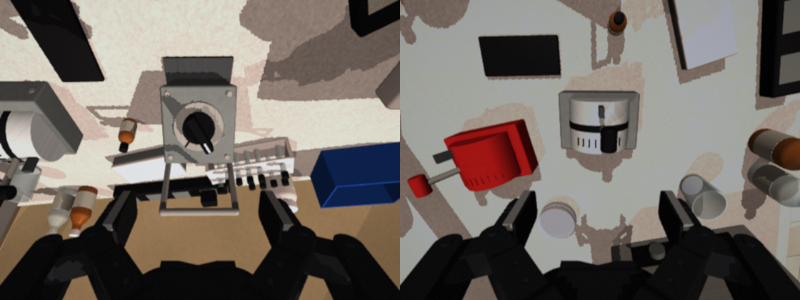

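In the left wrist view the isolator face is centred near half-scale (200,125), with the white line pointing down and to the right. In the right view the dimmer handle is at (610,135) and the tab at (600,110). Now I'll refine the measurements from these close views.

```bash
python3 - <<'E'
from h import *
from scipy.optimize import least_squares
a=np.radians(35)
s=load("w_sw.npz");C=cloud(s)
n=-ISO.x*np.sin(a)+ISO.z*np.cos(a);up=ISO.x*np.cos(a)+ISO.z*np.sin(a);lf=-np.cross(up,n)  # y left
fc=ISO.o+.081*ISO.z
L=np.stack([(C-fc)@up,(C-fc)@ISO.y,(C-fc)@n],-1)
m=(abs(L[...,0])<.09)&(abs(L[...,1])<.09)&(abs(L[...,2])<.008)
k,lab,st,_=cv2.connectedComponentsWithStats(m.astype(np.uint8));m=lab==1+st[1:,4].argmax()
Q=C[m];c0=Q.mean(0);nn=np.linalg.svd(Q-c0)[2][2];nn*=np.sign(nn[2])
print("face n",nn,"tilt",np.degrees(np.arccos(nn[2])),"yaw",np.arctan2(-nn[1],-nn[0]),"off",np.median(L[m][:,2]))
r=cv2.minAreaRect((L[m][:,:2]*1000).astype(np.float32));print("face rect local mm",r)
dark=(s["img"].max(-1)<60)&(abs(L[...,0])<.06)&(abs(L[...,1])<.06)&(L[...,2]>.035)&(L[...,2]<.055)
T=L[dark];print("bar top",T.mean(0),np.median(T[:,2]),len(T));r=cv2.minAreaRect((T[:,:2]*1000).astype(np.float32));print(r)
b=np.linalg.svd(T[:,:2]-T[:,:2].mean(0))[2][0];print("bar dir ang deg",np.degrees(np.arctan2(b[1],b[0])))
B=L[(abs(L[...,0])<.15)&(abs(L[...,1])<.08)&(C[...,2]>.19)&(C[...,2]<.23)&(abs(C[...,0]-.57)<.05)]
BW=C[(abs(L[...,0])<.15)&(abs(L[...,1])<.08)&(C[...,2]>.195)&(C[...,2]<.23)&(abs(C[...,0]-.57)<.05)]
print("bow",BW.mean(0),BW.min(0),BW.max(0),len(BW))
for f in["w_lv.npz","scene0.npz","side0.npz"]:
    c=load(f);C=cloud(c);D=DIM
    L=np.stack([(C-D.o)@D.x,(C-D.o)@D.y,C[...,2]],-1);im=c["img"].astype(int);mx=im.max(-1)
    reg=(abs(L[...,0])<.12)&(abs(L[...,1])<.08)
    bx=reg&(L[...,2]>.045)&(L[...,2]<.061);r=cv2.minAreaRect((L[bx][:,:2]*1000).astype(np.float32));print(f,"box local",r)
    dr=L[reg&(L[...,2]>.075)&(L[...,2]<.118)&(mx>110)&(abs(L[...,1])<.045)]
    o=least_squares(lambda p:np.hypot(dr[:,0]-p[0]-p[1]*dr[:,1],dr[:,2]-p[2])-.055,[0,0,.055],loss="soft_l1",f_scale=.002);print(" drum",o.x.round(4),len(dr))
    h=L[reg&(L[...,2]>.155)&(mx<90)]
    o=least_squares(lambda p:np.hypot(h[:,0]-p[0],h[:,2]-p[1])-.012,[h[:,0].mean(),.165],loss="soft_l1",f_scale=.002)
    print(" handle",o.x.round(4),"y",(h[:,1].min()+h[:,1].max())/2,len(h),"lever ang",.7+np.arctan2(o.x[0],o.x[1]-.055), "R",np.hypot(o.x[0],o.x[1]-.055))
    t=L[reg&(abs(L[...,1]-.032)<.012)&(np.hypot(L[...,0],L[...,2]-.055)>.062)&(np.hypot(L[...,0],L[...,2]-.055)<.09)&(mx<110)]
    if len(t): print(" tab",t.mean(0).round(4),t.min(0).round(4),t.max(0).round(4),len(t),"ang",.7+np.median(np.arctan2(t[:,0],t[:,2]-.055)))
E
```

```text
face n [-0.5633725   0.11440841  0.81824333] tilt 35.090671190179464 yaw -0.20035316085356233 off 0.0010868397303886747
face rect local mm ((-3.3947982788085938, 1.1793861389160156), (128.67588806152344, 120.15686798095703), 0.46310338377952576)
bar top [-0.00352436  0.00150004  0.04491668] 0.04549908419630637 727
((0.18474197387695312, 2.8236331939697266), (59.225337982177734, 14.180110931396484), 31.404766082763672)
bar dir ang deg 32.24281197648967
bow [0.57117333 0.15945144 0.21151834] [0.55818446 0.1000404  0.19510208] [0.59992647 0.21333246 0.21647878] 1253
w_lv.npz box local ((1.4136123657226562, -1.0124053955078125), (110.0630111694336, 150.4389190673828), 89.43009185791016)
 drum [0.0014 0.0048 0.0542] 3623
 handle [3.000e-04 3.881e-01] y 0.0026500173270591447 42311 lever ang 0.7008038596006909 R 0.3330505941943574
 tab [0.0111 0.0324 0.0782] [-0.0731  0.0208  0.0499] [0.0765 0.0435 0.138 ] 442 ang 0.7793211419012781
scene0.npz box local ((4.9571380615234375, 1.7022247314453125), (110.63195037841797, 152.0853729248047), 89.62168884277344)
 drum [0.0004 0.0188 0.0574] 602
 handle [0.014  0.1713] y 0.0006432349219995942 88 lever ang 0.8200345977202308 R 0.11716092434315192
 tab [0.0571 0.0321 0.0585] [0.0032 0.0201 0.0059] [0.0797 0.0437 0.1404] 110 ang 2.4528313095594365
side0.npz box local ((-1.804046630859375, -0.8752365112304688), (150.92149353027344, 110.95474243164062), 0.048992447555065155)
 drum [-0.0011  0.0149  0.0533] 796
 handle [0.0127 0.1685] y 0.0012076293973238127 93 lever ang 0.8110511964625086 R 0.11424515237671508
 tab [-0.0435  0.032   0.0733] [-0.0769  0.0211  0.0081] [0.0068 0.0438 0.1378] 95 ang -0.918478381702587
```

```bash
sed -i 's/DIM=.*/DIM=Unit(.5282,-.1523,-.206); ISO=Unit(.5491,.1646,-.204)/' h.py; cat >> h.py <<'E'
def arc(arm,a0,a1,r=.096,k=.7,v=.12,n=6):
    for a in np.linspace(a0,a1,n+1)[1:]:
        arm.move_l(*lever(a,r,k*(a-.7)),v=v)
def st(arm):
    s=arm.get_state();print("t %.1f"%s["t"],"w %.3f gf %.1f"%(s["gripper_width"],s["grasp_force"]),s["eef_pos"].round(4),s["contact_force"].round(1))
E
python3 - <<'E'
from h import *; from workcell import arm
s=load("w_lv.npz");C=cloud(s);im=s["img"].astype(int)
red=(im[...,0]>90)&(im[...,1]<50)&(im[...,2]<60)&(s["depth"]>0);R=C[red&(C[...,2]>.1)]
print("red high",R.min(0),R.max(0),"top at",R[R[:,2].argsort()[-30:]].mean(0))
arm.gripper_to(.6,30)
k=.7;a=.81
arm.move_pose(*lever(a,.19,k*(a-.7)));arm.move_l(*lever(a,.096,k*(a-.7)),v=.1);st(arm)
arm.gripper_to(0,30);st(arm)
c=arm.camera("side");cv2.imwrite("pics/g1.png",cv2.resize(c["img"][100:260,220:440,::-1],(660,480)))
E
```

```text
red high [ 0.21507117 -0.27027098  0.10001481] [ 0.86454743 -0.13332361  0.15587606] top at [ 0.22439701 -0.18051873  0.15521492]
t 6.6 w 0.598 gf 0.0 [ 0.5397 -0.1548  0.1512] [-0.4  0.8 -0. ]
t 7.0 w 0.272 gf 29.4 [ 0.5397 -0.1548  0.1511] [ 0.7 -0.3  3.7]
```

View pics/g1.png

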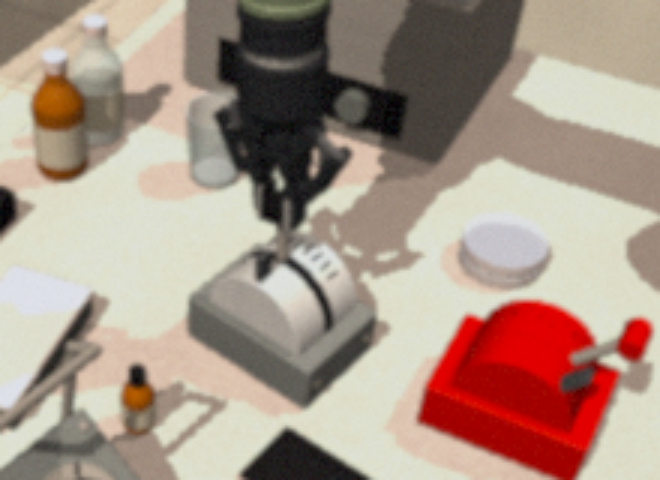

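The T-handle is held at crop (285,200), and the 23 mm opening matches its 24 mm thickness. The red unit is well clear. Next I'll draw the lever to idle.

```bash
python3 - <<'E'
from h import *; from workcell import arm
arc(arm,.81,.1);st(arm)
for a in(.05,.02,0,-.02,-.04,-.06):
    arm.move_l(*lever(a,.096,.7*(a-.7)),v=.05);st(arm)
    f=arm.get_state()["contact_force"]
    if np.hypot(f[0],f[1])>25 : break
arm.sleep(.3)
arm.gripper_to(.6);a=max(a,0);P,q=lever(a,.2,.7*(a-.7));arm.move_l(P,q,v=.2)
P,q=lever(.7,.26,0); arm.move_pose(P,q)
c=arm.camera("wrist"); np.savez("w_lv2.npz",**c)
c2=arm.camera("side"); np.savez("side2.npz",**c2)
st(arm)
i=c["img"][100:280,180:380,::-1]
cv2.imwrite("pics/w2.png",np.hstack([cv2.resize(i,(400,360),interpolation=cv2.INTER_CUBIC),cv2.resize(c2["img"][150:240,270:370,::-1],(400,360),interpolation=cv2.INTER_CUBIC)]))
C=cloud(c);D=DIM;mx=c["img"].max(-1)
L=np.stack([(C-D.o)@D.x,(C-D.o)@D.y,C[...,2]],-1);ok=(abs(L[...,0])<.12)&(abs(L[...,1])<.05)&(c["depth"]>0)
rad=np.hypot(L[...,0],L[...,2]-.055);ang=.7+np.arctan2(L[...,0],L[...,2]-.055)
h=L[ok&(rad>.1)&(rad<.135)&(abs(L[...,1])<.02)&(mx<100)]
if len(h):print("handle",len(h),h.mean(0),.7+np.arctan2(h[:,0].mean(),h[:,2].mean()-.055), "ang mid",(np.percentile(ang[ok&(rad>.1)&(rad<.135)&(abs(L[...,1])<.02)],[5,50,95])))
t=ok&(abs(L[...,1]-.032)<.01)&(rad>.066)&(rad<.09);print("tab",t.sum(),np.percentile(ang[t],[5,25,50,75,95]),np.percentile(rad[t],[50,95]))
top=t&(rad>.078);print("tip",top.sum(),np.percentile(ang[top],[5,50,95]),np.argwhere(top).mean(0))
E
```

```text
t 8.6 w 0.269 gf 32.6 [ 0.4739 -0.1403  0.1336] [ 3.5  5.3 -7.2]
t 8.8 w 0.268 gf 33.0 [ 0.4715 -0.1399  0.1315] [ 3.3  6.5 -3.6]
t 9.1 w 0.269 gf 33.3 [ 0.4697 -0.1395  0.13  ] [0.9 6.8 0.4]
t 9.3 w 0.268 gf 33.7 [ 0.4688 -0.1393  0.1292] [-0.1  7.9  3.9]
t 9.6 w 0.269 gf 34.1 [ 0.4675 -0.139   0.128 ] [-1.6  8.   7.3]
t 9.8 w 0.271 gf 34.2 [ 0.466  -0.1388  0.1265] [-1.3  8.7  7.7]
t 10.1 w 0.269 gf 34.8 [ 0.4657 -0.1388  0.1262] [-2.2 10.3 15. ]
t 12.4 w 0.598 gf 0.0 [ 0.5268 -0.152   0.3138] [ 0.6  0.4 -0.5]
handle 740 [-0.07180058  0.00128206  0.15076023] 0.05662985414952504 ang mid [-1.42662955  0.07192497  2.82360189]
tab 330 [-0.89741652 -0.87063726  0.75435976  2.27365371  2.29601631] [0.07281357 0.08207633]
tip 120 [0.70255634 0.75408266 0.79393466] [156.625      281.59166667]
```

View pics/w2.png

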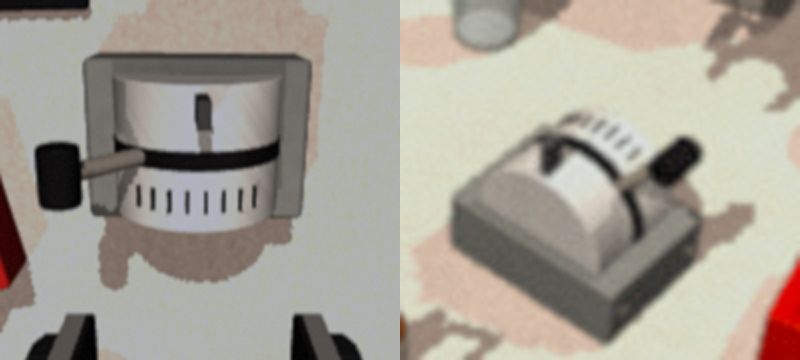

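The wrist view shows the lever at the front stop, with its handle at crop (58,175), and the tab unobstructed at (203,112). Its tip angle is about 0.75. I'll fit the handle's axis and the tab again to be sure.

```bash
python3 - <<'E'
from h import *
from scipy.optimize import least_squares
D=DIM
for f in("w_lv2.npz","side2.npz"):
    c=load(f);C=cloud(c);mx=c["img"].max(-1)
    L=np.stack([(C-D.o)@D.x,(C-D.o)@D.y,C[...,2]],-1)
    h=L[(abs(L[...,0]+.074)<.025)&(abs(L[...,1]-.001)<.014)&(L[...,2]>.125)&(L[...,2]<.175)&(mx<100)]
    o=least_squares(lambda p:np.hypot(h[:,0]-p[0],h[:,2]-p[1])-.012,[-.074,.143],loss="soft_l1",f_scale=.001)
    print(f,len(h),o.x,"lever",.7+np.arctan2(o.x[0],o.x[1]-.055),"R",np.hypot(o.x[0],o.x[1]-.055),np.abs(o.fun).mean())
    rad=np.hypot(L[...,0],L[...,2]-.055);ang=.7+np.arctan2(L[...,0],L[...,2]-.055)
    for lo in(.064,.072,.078):
        t=(abs(L[...,1]-.032)<.009)&(rad>lo)&(rad<.088)&(abs(ang-.75)<.4)
        if t.sum():print(" tab",lo,t.sum(),np.percentile(ang[t],[3,50,97]).round(3))
E
```

```text
w_lv2.npz 628 [-0.07363568  0.14200165] lever -0.0023834621300573566 R 0.11398026358562824 0.0008793919126146622
 tab 0.064 132 [0.703 0.751 0.794]
 tab 0.072 126 [0.703 0.754 0.794]
 tab 0.078 118 [0.703 0.754 0.794]
side2.npz 88 [-0.0752516   0.14197257] lever -0.013271763467908482 R 0.11500883067826091 0.0018928473631742557
 tab 0.064 36 [0.66  0.691 0.775]
 tab 0.072 25 [0.667 0.703 0.778]
 tab 0.078 14 [0.679 0.715 0.768]
```

```bash
python3 - <<'E'
from h import *; from workcell import arm
arm.gripper_to(.55)
arm.move_pose(*sw(0,.2));arm.move_l(*sw(0,.022),v=.15);st(arm)
arm.gripper_to(0,60);st(arm)
j=arm.get_state()["joint_pos"].copy();q0=arm.inverse_kinematics(*sw(0,.022));q1=arm.inverse_kinematics(*sw(1.2,.022));print(j.round(3),q0.round(3),q1.round(3))
a=np.radians(35);n=-ISO.x*np.sin(a)+ISO.z*np.cos(a)
for th in(.2,.4,.6,.8,1.0,1.1,1.15,1.2,1.23):
    arm.move_j(arm.inverse_kinematics(*sw(th,.022)));s=arm.get_state();print(th,"M %.2f"%(s["moment"]@n),s["contact_force"].round(1),s["joint_pos"][5].round(3),round(s["gripper_width"],3))
    if abs(s["moment"]@n)>2: break
arm.sleep(.4);st(arm)
E
```

```text
t 15.3 w 0.549 gf 0.0 [0.5369 0.1673 0.0995] [-0.4  0.7  0.4]
t 15.7 w 0.152 gf 57.5 [0.5369 0.1671 0.1   ] [-4.2 -0.8  6.3]
[ 0.329  0.283 -0.924 -0.18  -0.296 -0.15 ] [ 0.328  0.285 -0.923 -0.18  -0.295 -0.151] [ 0.328  0.285 -0.923 -0.18  -0.295  1.049]
0.2 M -0.16 [-4.1 -1.   5.7] 0.05 0.152
0.4 M -0.16 [-3.3 -1.1  5.1] 0.25 0.149
0.6 M -0.14 [-4.8 -1.4  5.5] 0.45 0.151
0.8 M -0.10 [-3.  -1.5  6.7] 0.65 0.152
1.0 M -0.09 [-4.6 -1.9  6. ] 0.85 0.147
1.1 M -0.13 [-3.4 -1.5  6.2] 0.95 0.151
1.15 M -0.10 [-4.3 -2.   6.4] 1.0 0.148
1.2 M 0.31 [-3.  -1.1  6.2] 1.049 0.155
1.23 M 0.71 [-3.4 -1.2  6.7] 1.078 0.151
t 18.7 w 0.148 gf 60.8 [0.5369 0.1671 0.1   ] [-3.6 -1.3  6. ]
```

```bash
python3 - <<'E'
from h import *; from workcell import arm
arm.gripper_to(.55);arm.move_l(*sw(1.23,.2),v=.2);arm.move_j(arm.inverse_kinematics(*sw(.6,.2)))
s=arm.camera("wrist");C=cloud(s);st(arm)
a=np.radians(35);n=-ISO.x*np.sin(a)+ISO.z*np.cos(a);up=ISO.x*np.cos(a)+ISO.z*np.sin(a);fc=ISO.o+.081*ISO.z
L=np.stack([(C-fc)@up,(C-fc)@ISO.y,(C-fc)@n],-1)
dark=(s["img"].max(-1)<60)&(abs(L[...,0])<.06)&(abs(L[...,1])<.06)&(L[...,2]>.035)&(L[...,2]<.055)
T=L[dark];print(cv2.minAreaRect((T[:,:2]*1000).astype(np.float32)))
b=np.linalg.svd(T[:,:2]-T[:,:2].mean(0))[2][0];b*=np.sign(b[0]);print("switch",.6-np.arctan2(b[1],b[0]))
# lever
arm.gripper_to(.7,30)
k=.7;a=0
arm.move_pose(*lever(a,.22,k*(a-.7)));arm.move_l(*lever(a,.096,k*(a-.7)),v=.12);st(arm)
arm.gripper_to(0,30);st(arm)
arc(arm,0,.745);st(arm);arm.sleep(.2)
arm.gripper_to(.7);P,q=lever(.745,.21,k*.045);arm.move_l(P,q,v=.15);arm.move_pose(*lever(.7,.26,0))
c=arm.camera("wrist"); np.savez("w_lv3.npz",**c);c2=arm.camera("side");st(arm)
from scipy.optimize import least_squares
D=DIM;C=cloud(c);mx=c["img"].max(-1)
L=np.stack([(C-D.o)@D.x,(C-D.o)@D.y,C[...,2]],-1)
h=L[(abs(L[...,0])<.04)&(abs(L[...,1]-.001)<.014)&(L[...,2]>.155)&(L[...,2]<.19)&(mx<100)]
o=least_squares(lambda p:np.hypot(h[:,0]-p[0],h[:,2]-p[1])-.012,[0,.17],loss="soft_l1",f_scale=.001)
print(len(h),o.x,"lever",.7+np.arctan2(o.x[0],o.x[1]-.055),"extent mid",.7+np.arctan2((h[:,0].min()+h[:,0].max())/2,.115))
rad=np.hypot(L[...,0],L[...,2]-.055);ang=.7+np.arctan2(L[...,0],L[...,2]-.055)
t=(abs(L[...,1]-.032)<.009)&(rad>.072)&(rad<.088)&(abs(ang-.75)<.4);print("tab",t.sum(),np.percentile(ang[t],[3,50,97]).round(3))
cv2.imwrite("pics/w3.png",np.hstack([cv2.resize(c["img"][100:280,180:380,::-1],(400,360)),cv2.resize(c2["img"][150:330,190:390,::-1],(400,360))]))
E
```

```text
t 20.9 w 0.547 gf 0.0 [0.4367 0.1875 0.2441] [-0.3  0.4  0.6]
((2.6340389251708984, -1.8634624481201172), (14.176815032958984, 58.88762283325195), 55.84872817993164)
switch 1.2148047162251734
t 23.5 w 0.699 gf 0.0 [ 0.4646 -0.1388  0.1266] [0.2 0.5 0. ]
t 23.9 w 0.269 gf 29.0 [ 0.4645 -0.1391  0.1268] [-3.9  1.1  5.4]
t 25.6 w 0.269 gf 32.8 [ 0.5328 -0.1531  0.1499] [-2.3  1.1  1.3]
t 27.5 w 0.697 gf 0.0 [ 0.5277 -0.1521  0.3139] [ 0.3 -0.6  0.3]
665 [0.00481616 0.16904841] lever 0.7422039979732608 extent mid 0.7403892464693826
tab 123 [0.702 0.753 0.795]
```

View pics/w3.png

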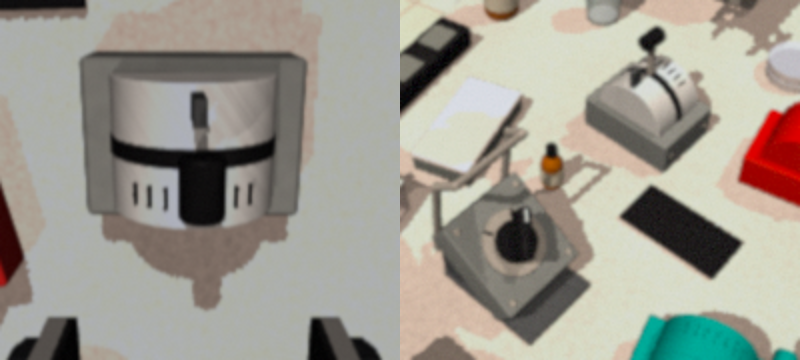

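The wrist view shows the handle at (202,190) in line with the tab at (199,110): lever 0.74, tab about 0.75. The switch reads 1.21, so it is on, and the bottle and phone haven't moved. I'm handing in.

```bash
python3 -c "
from workcell import arm
print(arm.job_done())"
```

```text
the job is handed in; nothing more can be done
None
```

The job is handed in: I drew the lever to its idle stop, turned the isolator fully on, then set the lever at 0.74 rad against the tab's 0.75 (camera estimates); the hand-in returned no verdict.

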